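# Bring a ventilated slide-staining bath into use

## Task

Get the staining bath ready for the next batch of slides. While both covers are still shut, pull the stiff extraction damper on its back out to the right until you feel it come up against its spring stop: it must stay there with the red buffer pressed in a little, but do not ram the buffer home. Then slide the right-hand cover to the left, beneath the left-hand one, as far as it goes, so that the right bay lies open; leave the left-hand cover shut and do not disturb the bottles standing round the bath.

Things in the scene. Friction and masses are not known exactly. Their poses are not given: they have to be found in the camera images.
- stain_bath: White bench-top bath, 230 (x) x 280 mm (y), fixed; origin: centre of its underside. x points to its back, y left, z up; turned up to 0.18 rad. Front: bath with clear sliding covers, rim 118 mm high. Back (x 45 to 115 mm): plenum 160 mm high; on its left half a grey fan box (62 x 96 mm, top at 235 mm, centre x 79, y 78 mm) above the damper; on its right rear edge the stop's block, top 193 mm.
- damper_grip (a point): Grasp point of the extraction damper, a stiff flat steel slide gate that opens horizontally to the bath's -y (right). It lies in the black upright grip plate at the damper's right end: 10 mm thick along the bath's y, 46 mm wide along its x, top edge 16 mm above the point; below the point 22 mm are free. Fingers fit on both faces from above. Moves with the damper.
- damper (a joint): How far the damper is pulled out, m: 0 shut, grows to the right, guides end at 0.100 (the spring stop comes first). Starts at 0 to 0.012. Stiff: about 12 N of dry friction, so it stays where it is left. A dark ear on its rear edge meets the red buffer of the stop.
- stop_buffer (a joint): How far the red spring buffer of the damper's stop is pressed in, m: 0 free, 0.010 rammed home; 2 N per mm on top of the damper's friction. Its clamp block was set by a fitter: the damper meets the buffer at some opening between 0.045 and 0.075 m, not given, to be felt. Right when it stays pressed in 0.001 to 0.0075.
- cover_right_knob (a point): Grasp point in the black knob near the right edge of the right-hand cover, a clear panel 146 x 148 mm on the lower track. Knob: 18 mm along the bath's y, 40 mm along its x, top 12 mm above the point (150 mm above the desk). Open, it stands beside the left-hand cover's edge (top 115 mm above the desk): keep fingertips over 120 mm.
- cover_right (a joint): How far the right-hand cover is slid to the left (the bath's +y) beneath the left-hand cover, m: 0 shut, 0.095 at its end stop. Starts between 0 and 0.006. Dry friction about 4 N.
- cover_left (a joint): How far the left-hand cover, on the upper track with its own black knob at the far left, is slid to the right, m: 0 shut. It is to stay shut.
- brown_bottle_mid (a point): Centre (50 mm above its base) of a small brown dropper bottle, 34 mm across and 102 mm tall, at the right front of the bath. A bystander.
- dropper_bottle_1_mid (a point): Centre (34 mm above its base) of a white dropper bottle with a red cap, 24 mm across and 68 mm tall, left of the bath. A bystander.
- dropper_bottle_2_mid (a point): Centre (34 mm above its base) of a white dropper bottle with a blue cap, 24 mm across and 68 mm tall, left of the bath. A bystander.

How it is judged (in metres and radians):
On the way, in this order (a step that is already met when the one before it is completed fails the run):
1. with the right-hand cover still shut (within 15 mm), the damper is pulled out until it presses the red buffer in by 1 to 7.5 mm (value of joint stop_buffer between 0.001 and 0.0075 m and value of joint cover_right below 0.015 m), for 0.3 s.
2. the right-hand cover is slid at least 85 mm beneath the left-hand one (value of joint cover_right above 0.085 m), for 0.2 s.
At the end, for the whole second after the job is handed in: The damper rests against its stop with the red buffer pressed in by 1 to 7.5 mm, the right-hand cover is at least 85 mm open beneath the left-hand one, the left-hand cover is shut within 8 mm, and everything is at rest and let go (value of joint stop_buffer between 0.001 and 0.0075 m and value of joint cover_right above 0.085 m and value of joint cover_left below 0.008 m and velocity of joint cover_right between -0.005 and 0.005 m/s and velocity of joint damper between -0.005 and 0.005 m/s); the robot touches nothing.
It fails at once if the red buffer is rammed home (pressed in more than 9 mm) (value of joint stop_buffer above 0.009 m).
It fails at once if the left-hand cover is dragged more than 15 mm (value of joint cover_left above 0.015 m).
It fails at once if a bottle beside the bath is shifted more than 30 mm or knocked over (distance of any of brown_bottle_mid, dropper_bottle_1_mid, dropper_bottle_2_mid from where it was at the start of the episode above 0.03 m).
It also fails if it takes over 67 s, if anything falls off the work surface, if the arm or the gripper's body presses on something with over 40 N, if the wrist force passes 120 N, or if a joint passes its speed limit or range.

## Robot

A 7-joint arm with a two-finger parallel gripper is mounted at the origin on a cart in front of the work surface, level with it; the furniture and walls round the work are solid. World frame = base frame: x ahead of the robot, y to its left, z up, the work surface at z = 0. Lengths are in mm, angles in degrees, forces in N, time in s.
With the tool pointing down it reaches from about 350 to 775 mm from the base axis. Payload 3.1 kg.
Tool frame: the origin (TCP) lies at the very end of the fingers, on their centre line; the grasp point (between the pads) lies 19 mm behind it; x points along the fingers, z is the direction in which the jaws open and shut, and the axes are right-handed (so a half turn about x gives the same grasp; the last joint's range is limited). The gripper opens to 85 mm and grips with 20 to 120 N. Pads are 22 mm wide; open, the fingers measure 114 mm over their backs; the gripper's body (76 mm by 85 mm) begins 54 mm behind the grasp point. The pads swing forward as they close: fully open they stand 13 mm farther back than shut.
Start: joints at [-2.389, 17.813, 0.802, 86.603, -0.252, 75.585, -1.558], TCP at [550.016, 0.032, 231.304] pointing down, gripper open.
Joint ranges: [-154.91, 154.91], [-16.99, 109.72], [-72.82, 74.43], [7.12, 147.25], [-82.49, 262.49], [11.32, 116.49], [-174.64, 174.64]. Speed limits (degrees/s): [159.86, 159.86, 180, 180, 180, 180, 180].

## Interface

Orientations are given as a 3x3 rotation matrix whose columns are the frame's x, y, z axes.
In Python, from bench import env gives the robot as it stands.
- The arm moves only by the tool play_rows, never from a script. Its arguments are lists of equal length, an entry for each row: "rotation": the turn, a rotation vector about the tool's x, y, z in rad, a list of three; "translation": the shift along the tool's x, y, z in cm, a list of three; "gripper": the finger opening in cm, from 0 to 8.54. A call has exactly 8 rows; each row is the pose to reach, as a shift and turn from the pose commanded when the call began, along the tool's axes at that moment; what a row does not reach only later rows make up. A row lasts 1/12 s, in which the tool goes at most 41.7 mm and 7.16 degrees, less where a joint would pass 70% of its speed; a pose out of reach is approached as far as the arm can. A call with a gripper value outside its range is refused whole. The fingers move at their own pace and stop on an object; "grip_force" is the grip in N (left out, the last holds). Time passes only in rows, so rows that repeat a pose let the fingers close, or fill a call up. It gives the time, the measured TCP pose, the force and the opening at its end, in the units of the state.
- env.read_state(): the state, without advancing time (a new reading comes with each control period).
- env.capture(name): name is "scene" or "side" or "wrist"; returns (picture, depth): 480x640x3 uint8, red, green, blue; 480x640 float32, mm along the optical axis (not along the pixel's ray), 0 where there is no reading.
- env.get_calibration(name): a dict with "fx", "fy", "cx", "cy" (pixels), "R" (3x3) and "t" (3): a world point X has camera coordinates R X + t. Camera axes: x right, y down, z forward; pixel columns grow to the right and rows downward; lengths in mm; the calibration is good to about 2 mm. A picture is of the moment at which its call begins: read the wrist's pose just before it. get_calibration takes no time and is no camera call; for the wrist camera it gives the pose at the moment of the call.
- env.close_job(): hands the job in, once; it reports no verdict.
The state is a dict: "clock": time; "qpos": joint angles; "joint_vel": joint speeds; "tau": joint torques, N m; "ee_pos": TCP position; "ee_rot": TCP orientation; "wrist_force": force on the tool from outside, world axes, zero at the start; "torque": the same for the moment, N m; "grip_width": finger opening in mm.
Only numpy, scipy, OpenCV 4.12 (cv2) and the standard library are available. Lean on these libraries where they do the work, as an engineer would, in place of code of your own. Each camera call takes 0.05 s, during which the arm holds its last target.

## Working session

There is one attempt and no reset: what is moved stays moved. The work goes in short steps, Python scripts to look and compute and a tool call to move; the robot and the scene stay as the last step left them, time stands still between calls to the robot, and variables do not carry over. Pictures are saved under pics/ and viewed, and the job is handed in when it is done.

Besides the shell and the picture viewer there is one more tool, called as a command line: name --argument value ..., lists and objects as JSON in quotes. play_rows: Moves the arm, as the interface text tells. Its arguments: {"type":"object","properties":{"rotation":{"type":"array","items":{"type":"array","items":{"type":"number"}}},"translation":{"type":"array","items":{"type":"array","items":{"type":"number"}}},"gripper":{"type":"array","items":{"type":"number"}},"grip_force":{"type":"number"}},"required":["rotation","translation","gripper"]}

```bash
mkdir -p pics; ls; cat > h.py <<'E'
import numpy as np, cv2
from bench import env
def snap(n,f):
    c=env.get_calibration(n); p,d=env.capture(n)
    cv2.imwrite(f'pics/{f}.png',p[:,:,::-1]); np.savez(f'pics/{f}.npz',p=p,d=d,**{k:np.array(c[k]) for k in c})
def load(f):
    z=np.load(f'pics/{f}.npz'); return z
def px(z,u,v,r=1):
    d=z['d'][v-r:v+r+1,u-r:u+r+1]; d=np.median(d[d>0])
    q=np.array([(u-z['cx'])/z['fx']*d,(v-z['cy'])/z['fy']*d,d])
    return z['R'].T@(q-z['t'])
def pts(z):
    v,u=np.mgrid[:480,:640]; d=z['d'].astype(float)
    q=np.stack([(u-z['cx'])/z['fx']*d,(v-z['cy'])/z['fy']*d,d],-1)
    P=(q-z['t'])@z['R']; P[d<=0]=np.nan; return P
E
python3 - <<'E'
from h import *
for n in ['scene','side','wrist']: snap(n,n+'0')
s=env.read_state(); print(s)
E
```

```text
pics
{'clock': 0.15, 'qpos': array([-2.39018039, 17.84922713,  0.80392079, 86.67072227, -0.2532045 ,
       75.58216418, -1.55761515]), 'joint_vel': array([-0.11686139, -0.19768888,  0.07647897, -0.37115177, -0.03549867,
        0.01747679, -0.00226593]), 'tau': array([ 9.77451273e-04, -3.80270755e+01,  1.46461059e-01, -2.30848163e+01,
        1.21757569e-02,  9.70373891e-03, -3.15462728e-05]), 'ee_pos': array([5.49462057e+02, 1.31078904e-02, 2.30478163e+02]), 'ee_rot': array([[-1.74984164e-03, -6.74092861e-05,  9.99998467e-01],
       [-7.01509709e-05,  9.99999995e-01,  6.72866358e-05],
       [-9.99998467e-01, -7.00331223e-05, -1.74984636e-03]]), 'wrist_force': array([ 0.06605543, -0.01209873, -0.56439436]), 'torque': array([ 0.00135439,  0.00442749, -0.00397477]), 'grip_width': 85.43908974370757}
```

View pics/scene0.png

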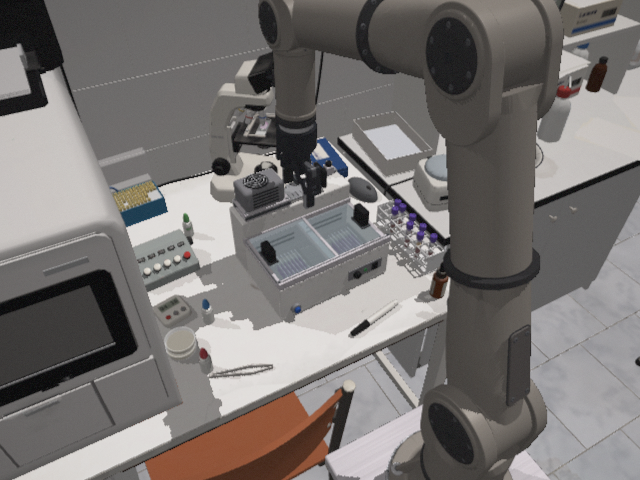

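View pics/side0.png

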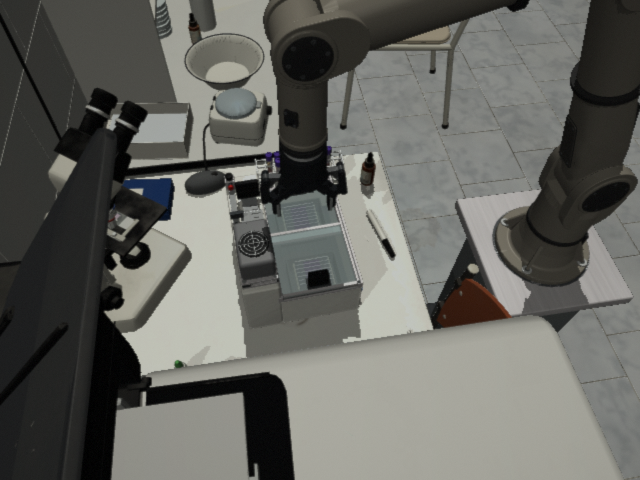

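View pics/wrist0.png

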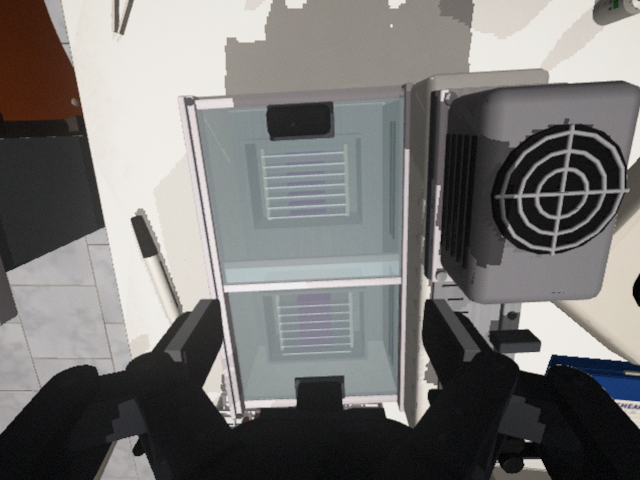

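```bash
python3 - <<'E'
from h import *
a=load('scene0')['p'][140:300,200:460]; b=load('side0')['p'][140:340,200:400]
cv2.imwrite('pics/c1.png',cv2.resize(a[:,:,::-1],None,fx=3,fy=3,interpolation=2))
cv2.imwrite('pics/c2.png',cv2.resize(b[:,:,::-1],None,fx=3,fy=3,interpolation=2))
E
```

```text
(no output)
```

View pics/c1.png

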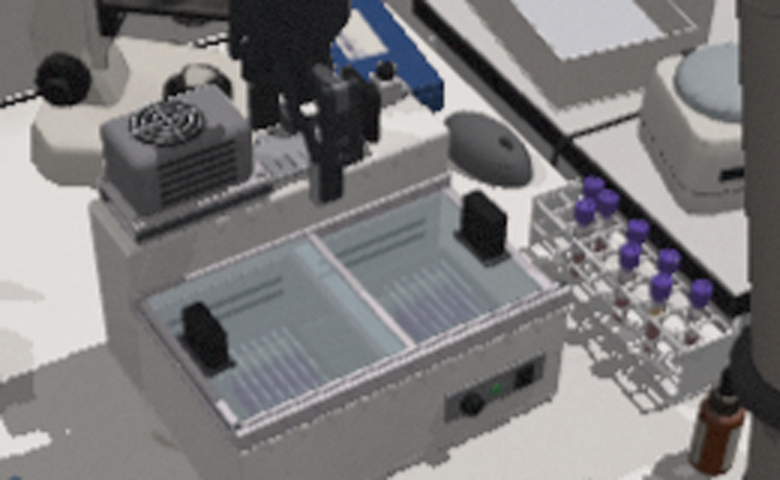

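View pics/c2.png

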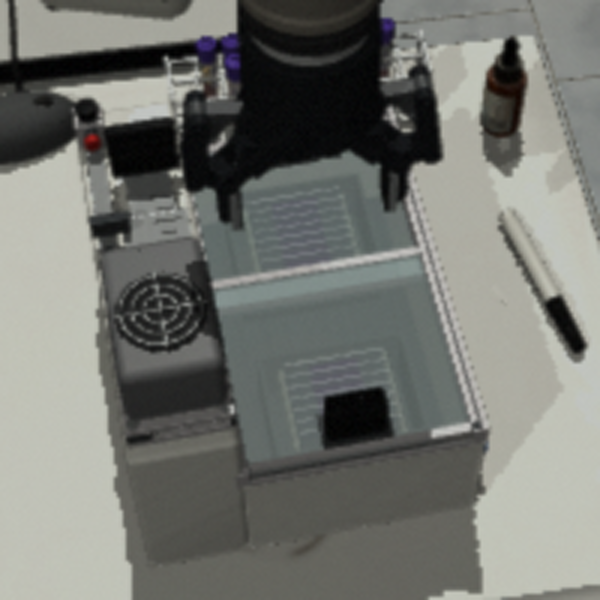

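```bash
python3 - <<'E'
from h import *
for f in ['wrist0','side0','scene0']:
    z=load(f); P=pts(z); m=(P[...,2]>226)&(P[...,2]<242)&(P[...,0]>550)&(P[...,0]<850)&(P[...,1]>-50)&(P[...,1]<250)
    # keep largest component
    n,l,st,_=cv2.connectedComponentsWithStats(m.astype(np.uint8)); i=1+np.argmax(st[1:,4]); q=P[l==i]
    print(f,len(q),np.median(q[:,2]),cv2.minAreaRect(q[:,:2].astype(np.float32)))
z=load('side0')
print('side'); 
for n,u,v in [('grip',247,188),('griptop',247,182),('buf',231,187),('ear',236,213),('knobL',318,277),('b',367,175)]: print(n,px(z,u,v).round(1))
z=load('wrist0')
for n,u,v in [('knobL',300,121),('knobR',320,388),('ear',515,342),('railF',195,103),('railF2',238,410),('railB',404,90),('railB2',405,400),('mid',300,286)]: print(n,px(z,u,v).round(1))
z=load('scene0')
for n,u,v in [('knobL',269,249),('knobR',361,213),('brown',438,288),('red',205,360),('blue',207,313),('white',297,309)]: print(n,px(z,u,v).round(1))
E
```

```text
wrist0 30914 231.57788047766314 ((645.898193359375, 47.05828857421875), (61.79606628417969, 94.40265655517578), 2.477005958557129)
side0 1540 231.84494106019935 ((646.6124267578125, 45.596092224121094), (61.857704162597656, 96.11726379394531), 2.544754981994629)
scene0 771 230.9890291275739 ((643.3883666992188, 45.2066650390625), (63.441864013671875, 93.39482879638672), 0.6905539035797119)
side
grip [ 648.1 -100.3  202.2]
griptop [ 646.5 -104.2  215.5]
buf [ 680.2 -124.5  182. ]
ear [674.8 -55.3 185.6]
knobL [537.1  85.9 145.5]
b [ 363.  -232.7   40.3]
knobL [535.5  81.  147.9]
knobR [ 547.2 -146.3  118. ]
ear [670.2 -51.  186. ]
railF [460.6  93.4 115.5]
railF2 [ 471.7 -171.1  118. ]
railB [605.4 101.7 115.6]
railB2 [ 623.  -154.9  122.9]
mid [531.  -46.8 115.2]
knobL [522.7  80.7 147. ]
knobR [ 534.2 -150.   142.2]
brown [ 343.9 -237.5   33.3]
red [404.2 278.3  41.6]
blue [517.2 233.6  35.2]
white [438.4  61.8  33.3]
```

```bash
python3 - <<'E'
from h import *
th=np.radians(2.5);R=np.array([[np.cos(th),-np.sin(th)],[np.sin(th),np.cos(th)]]);o=np.array([570.7,-35])
for f in ['side0','scene0','wrist0']:
    z=load(f); P=pts(z); B=P.copy(); B[...,:2]=(P[...,:2]-o)@R
    dark=z['p'].max(-1)<60
    for nm,box in [('plate',(45,110,-100,-45,165,235)),('knobR',(-90,30,-160,-80,124,165)),('knobL',(-90,30,80,160,124,165))]:
        m=dark&(B[...,0]>box[0])&(B[...,0]<box[1])&(B[...,1]>box[2])&(B[...,1]<box[3])&(B[...,2]>box[4])&(B[...,2]<box[5])
        q=B[m]
        if len(q)>5: print(f,nm,len(q),np.percentile(q,[2,25,50,75,98],axis=0).round(1).tolist())
E
```

```text
side0 plate 492 [[52.9, -93.5, 169.3], [65.3, -70.5, 177.2], [75.2, -69.2, 193.0], [85.5, -67.9, 209.0], [105.1, -52.0, 217.4]]
side0 knobL 288 [[-48.9, 108.8, 124.5], [-39.4, 116.1, 136.3], [-29.2, 122.4, 145.7], [-19.8, 124.6, 147.6], [-10.6, 126.3, 150.2]]
scene0 plate 128 [[48.1, -77.9, 172.5], [50.9, -73.5, 188.1], [55.0, -70.9, 202.6], [60.5, -69.2, 213.1], [88.8, -67.1, 216.8]]
scene0 knobR 175 [[-51.1, -126.3, 125.7], [-47.3, -120.2, 133.2], [-37.4, -114.7, 142.1], [-26.7, -112.4, 146.5], [-16.7, -110.4, 149.8]]
scene0 knobL 195 [[-53.9, 109.8, 125.0], [-50.7, 114.5, 134.3], [-40.9, 119.6, 143.9], [-29.4, 123.9, 146.8], [-18.6, 125.5, 149.6]]
wrist0 plate 460 [[50.6, -75.2, 169.1], [58.5, -71.2, 178.5], [86.1, -68.7, 214.8], [90.1, -67.3, 215.8], [94.9, -63.3, 216.6]]
wrist0 knobR 808 [[-47.3, -111.8, 124.6], [-36.9, -110.6, 129.5], [-27.4, -110.2, 134.6], [-19.0, -109.7, 139.7], [-10.5, -108.9, 145.0]]
wrist0 knobL 1863 [[-49.5, 109.6, 144.3], [-40.5, 113.8, 146.9], [-30.9, 118.2, 147.5], [-21.3, 122.4, 148.1], [-12.4, 126.6, 149.1]]
```

play_rows --rotation '[[-0.1, 0, 0], [-0.2, 0, 0], [-0.3, 0, 0], [-0.4, 0, 0], [-0.5, 0, 0], [-0.6, 0, 0], [-0.7, 0, 0], [-0.8, 0, 0]]' --translation '[[-3, 0, 0], [-5, -2, 0], [-5, -5, 0], [-5, -8, 0], [-5, -10.5, 2], [-5, -10.5, 5], [-5, -10.5, 8], [-5, -10.5, 9.6]]' --gripper '[5, 5, 5, 5, 5, 5, 5, 5]' --grip_force 60

```text
clock: 0.82
ee_pos: [648.0, -105.5, 279.8]
ee_rot: [[-0.0, -0.72, 0.694], [0.001, 0.694, 0.72], [-1.0, 0.001, 0.0]]
wrist_force: [-0.2, 0.6, -0.0]
grip_width: 50.3
```

play_rows --rotation '[[-0.11, 0, 0], [-0.22, 0, 0], [-0.33, 0, 0], [-0.44, 0, 0], [-0.55, 0, 0], [-0.66, 0, 0], [-0.77, 0, 0], [-0.814, 0, 0]]' --translation '[[0, 0, 0], [0, 0, 0], [0, 0, 0], [0, 0, 0], [0, 0, 0], [0, 0, 0], [0, 0, 0], [0, 0, 0]]' --gripper '[5, 5, 5, 5, 5, 5, 5, 5]'

```text
clock: 1.48
ee_pos: [645.8, -105.0, 280.6]
ee_rot: [[-0.001, -0.999, -0.048], [0.0, -0.048, 0.999], [-1.0, 0.001, 0.0]]
wrist_force: [-0.3, -0.6, 1.2]
grip_width: 49.8
```

```bash
python3 - <<'E'
from h import *
for n in ['scene','side','wrist']: snap(n,n+'1')
s=env.read_state(); print(s['clock'],s['ee_pos'],s['ee_rot'].round(3),s['qpos'],s['wrist_force'])
a=load('side1')['p'][140:340,200:400]
cv2.imwrite('pics/c3.png',cv2.resize(a[:,:,::-1],None,fx=3,fy=3,interpolation=2))
E
```

```text
1.6333 [ 645.8269657  -105.02871603  280.76630543] [[-0.001 -0.999 -0.042]
 [ 0.    -0.042  0.999]
 [-1.     0.001  0.   ]] [ 14.35782311  30.56488607 -11.84742784  61.52657131   5.98535218
  88.50928739  96.35880987] [-0.49911353  0.4473937  -0.10789018]
```

View pics/wrist1.png

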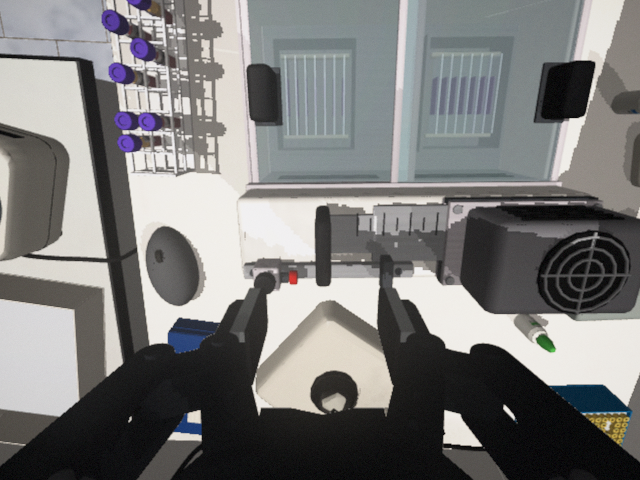

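View pics/c3.png

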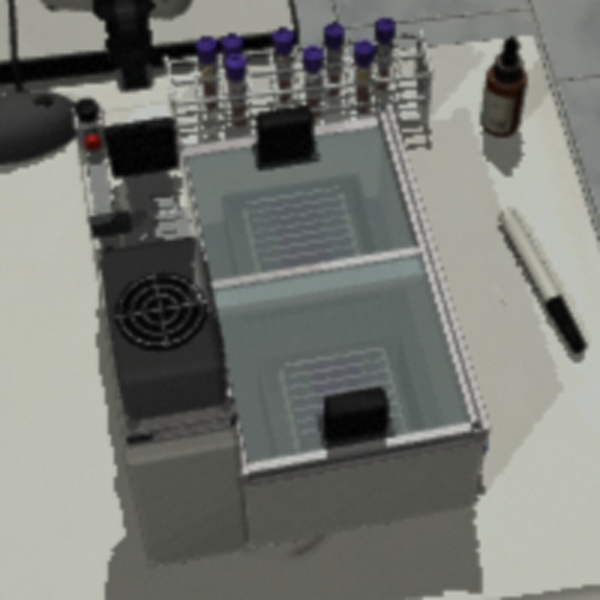

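View pics/scene1.png

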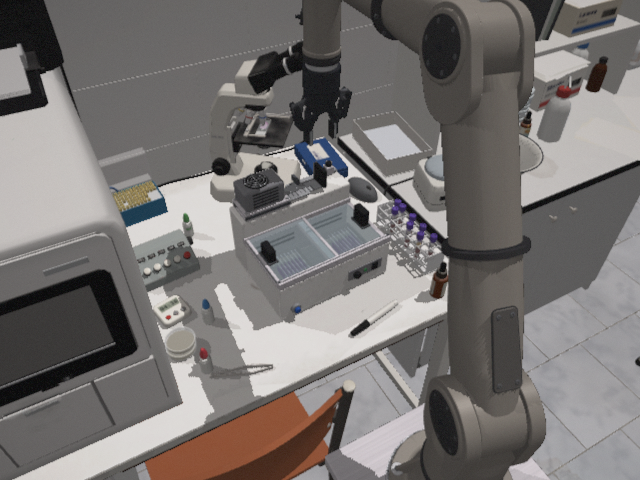

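```bash
python3 - <<'E'
from h import *
th=np.radians(2.5);R=np.array([[np.cos(th),-np.sin(th)],[np.sin(th),np.cos(th)]]);o=np.array([570.7,-35])
z=load('wrist1');P=pts(z)
P2=np.array([P]);B=P.copy();B[...,:2]=(P[...,:2]-o)@R
def box(n,u0,u1,v0,v1,zl,zh):
    m=np.zeros((480,640),bool);m[v0:v1,u0:u1]=1;m&=(B[...,2]>zl)&(B[...,2]<zh);q=B[m];print(n,len(q),np.percentile(q,[1,50,99],axis=0).round(1).tolist())
box('plate',305,340,195,295,212,222)
box('plateall',305,340,195,295,170,222)
box('ear',378,396,252,282,170,200)
box('earTop',370,400,248,285,182,200)
box('red',286,300,268,288,150,200)
box('block',248,286,258,292,160,200)
box('knobR',240,290,55,130,142,156)
box('knobL',530,600,55,130,142,156)
box('fan',460,630,200,320,228,240)
c=load('wrist1')['p'][180:310,230:420];cv2.imwrite('pics/c4.png',cv2.resize(c[:,:,::-1],None,fx=4,fy=4,interpolation=2))
# front and back rim lines in world
E
```

```text
plate 985 [[50.5, -76.6, 212.7], [71.2, -71.9, 215.6], [94.0, -67.3, 217.2]]
plateall 1550 [[49.9, -77.0, 170.3], [68.2, -70.7, 214.8], [93.8, -59.6, 217.2]]
ear 451 [[87.4, -29.0, 170.4], [93.2, -24.5, 185.7], [106.9, -15.9, 188.1]]
earTop 305 [[88.4, -27.7, 182.3], [97.1, -24.1, 186.7], [107.7, -19.9, 188.2]]
red 205 [[99.5, -101.3, 166.7], [103.5, -95.3, 180.7], [109.4, -90.9, 184.0]]
block 1073 [[95.0, -131.8, 160.4], [99.8, -113.1, 182.0], [113.3, -101.4, 193.9]]
knobR 1356 [[-48.4, -127.5, 143.1], [-29.7, -118.1, 147.5], [-10.0, -109.9, 149.4]]
knobL 1525 [[-51.0, 108.6, 142.3], [-32.1, 115.5, 147.5], [-12.2, 125.9, 149.6]]
fan 12010 [[49.7, 32.4, 228.3], [76.3, 69.8, 232.1], [106.7, 115.2, 235.9]]
```

View pics/c4.png

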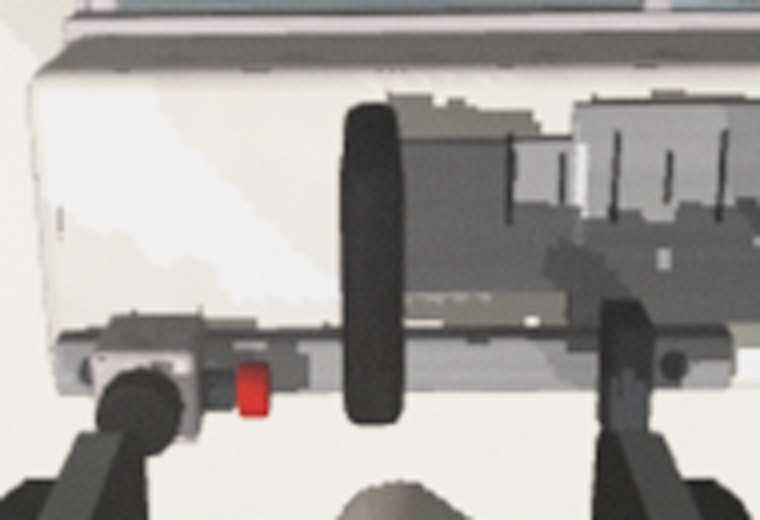

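play_rows --rotation '[[0, 0, 0], [0, 0, 0], [0, 0, 0], [0, 0, 0], [0, 0, 0], [0, 0, 0], [0, 0, 0], [0, 0, 0]]' --translation '[[1, 0.3, 0.1], [2.5, 0.3, 0.1], [4, 0.3, 0.1], [5.5, 0.3, 0.1], [7, 0.3, 0.1], [8.5, 0.3, 0.1], [9.3, 0.3, 0.1], [9.6, 0.3, 0.1]]' --gripper '[5, 5, 5, 5, 5, 5, 5, 5]'

```text
clock: 2.3
ee_pos: [641.8, -104.1, 183.2]
ee_rot: [[-0.004, -0.999, -0.043], [0.0, -0.043, 0.999], [-1.0, 0.004, 0.0]]
wrist_force: [-0.5, 0.5, 0.2]
grip_width: 50.1
```

play_rows --rotation '[[0, 0, 0], [0, 0, 0], [0, 0, 0], [0, 0, 0], [0, 0, 0], [0, 0, 0], [0, 0, 0], [0, 0, 0]]' --translation '[[0, 0, 0], [0, 0, 0], [0, 0, 0], [0, 0, 0], [0, 0, 0], [0, 0, 0], [0, 0, 0], [0, 0, 0]]' --gripper '[4, 3, 2, 0.5, 0.5, 0.5, 0.5, 0.5]'

```text
clock: 2.97
ee_pos: [643.8, -104.6, 186.7]
ee_rot: [[0.003, -0.999, -0.043], [-0.001, -0.043, 0.999], [-1.0, -0.003, -0.001]]
wrist_force: [-0.2, -0.8, 5.0]
grip_width: 8.9
```

```bash
python3 - <<'E'
from h import *
snap('wrist','wrist2'); snap('side','side2')
s=env.read_state(); print(s['clock'],s['ee_pos'],s['ee_rot'].round(3),s['grip_width'],s['wrist_force'],s['torque'])
a=load('side2')['p'][140:340,200:400]
cv2.imwrite('pics/c5.png',cv2.resize(a[:,:,::-1],None,fx=3,fy=3,interpolation=2))
E
```

```text
3.0667 [ 643.75100939 -104.60558293  186.65137048] [[ 0.003 -0.999 -0.043]
 [-0.001 -0.043  0.999]
 [-1.    -0.003 -0.001]] 9.154622126646391 [-0.89151485 -0.671691    4.25792869] [-0.25256946  0.0059449   0.3912009 ]
```

View pics/wrist2.png

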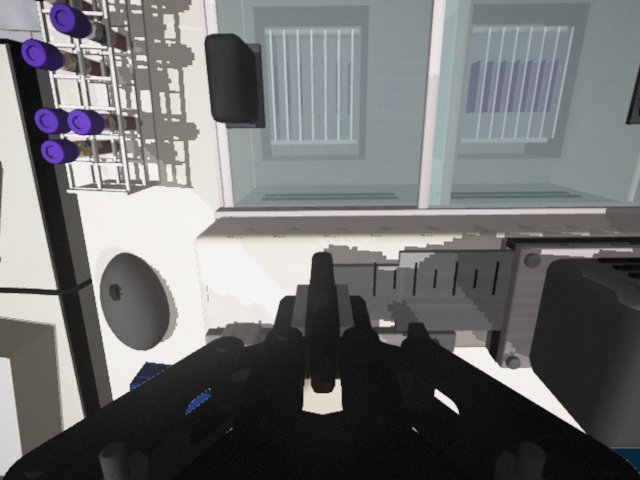

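View pics/c5.png

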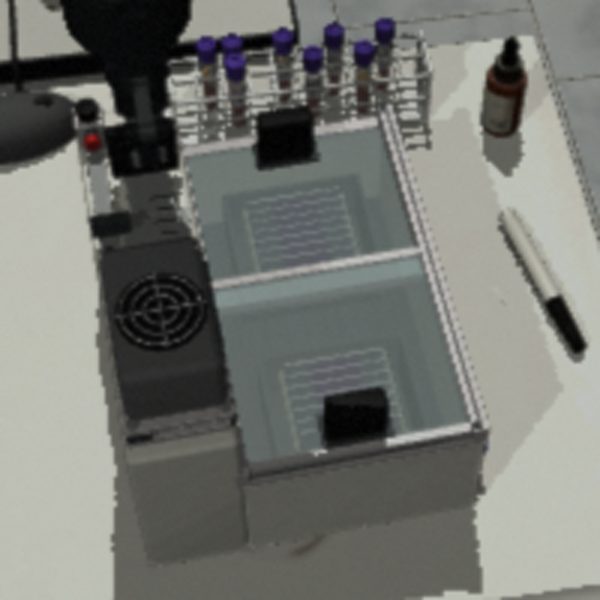

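play_rows --rotation '[[0, 0, 0], [0, 0, 0], [0, 0, 0], [0, 0, 0], [0, 0, 0], [0, 0, 0], [0, 0, 0], [0, 0, 0]]' --translation '[[0, 0, -0.4], [0, 0, -0.9], [0, 0, -1.4], [0, 0, -1.9], [0, 0, -2.4], [0, 0, -2.9], [0, 0, -3.4], [0, 0, -3.8]]' --gripper '[0.5, 0.5, 0.5, 0.5, 0.5, 0.5, 0.5, 0.5]' --grip_force 80

```text
clock: 3.73
ee_pos: [645.1, -131.2, 186.7]
ee_rot: [[0.0, -0.999, -0.052], [0.014, -0.052, 0.999], [-1.0, -0.001, 0.014]]
wrist_force: [-2.9, 12.3, 8.1]
grip_width: 8.6
```

play_rows --rotation '[[0, 0, 0], [0, 0, 0], [0, 0, 0], [0, 0, 0], [0, 0, 0], [0, 0, 0], [0, 0, 0], [0, 0, 0]]' --translation '[[0, 0, -0.1], [0, 0, -0.2], [0, 0, -0.3], [0, 0, -0.4], [0, 0, -0.5], [0, 0, -0.6], [0, 0, -0.7], [0, 0, -0.8]]' --gripper '[0.5, 0.5, 0.5, 0.5, 0.5, 0.5, 0.5, 0.5]'

```text
clock: 4.4
ee_pos: [645.6, -139.2, 186.7]
ee_rot: [[0.0, -0.999, -0.051], [0.013, -0.051, 0.999], [-1.0, -0.001, 0.013]]
wrist_force: [-3.5, 11.8, 7.3]
grip_width: 8.6
```

```bash
python3 - <<'E'
from h import *
snap('wrist','wrist3'); snap('side','side3')
s=env.read_state(); print(s['clock'],s['ee_pos'],s['ee_rot'].round(3),s['grip_width'],s['wrist_force'],s['torque'])
a=load('side3')['p'][160:240,215:295];b=load('wrist3')['p'][220:420,180:480]
cv2.imwrite('pics/c6.png',cv2.resize(a[:,:,::-1],None,fx=7,fy=7,interpolation=2))
cv2.imwrite('pics/c7.png',cv2.resize(b[:,:,::-1],None,fx=2.6,fy=2.6,interpolation=2))
E
```

```text
4.5 [ 645.61159699 -139.59472903  186.69478934] [[ 0.    -0.999 -0.051]
 [ 0.013 -0.051  0.999]
 [-1.    -0.001  0.013]] 8.474734336253272 [-2.9351496  12.36134615  8.43286107] [1.5739547  0.48124234 0.00636397]
```

View pics/c6.png

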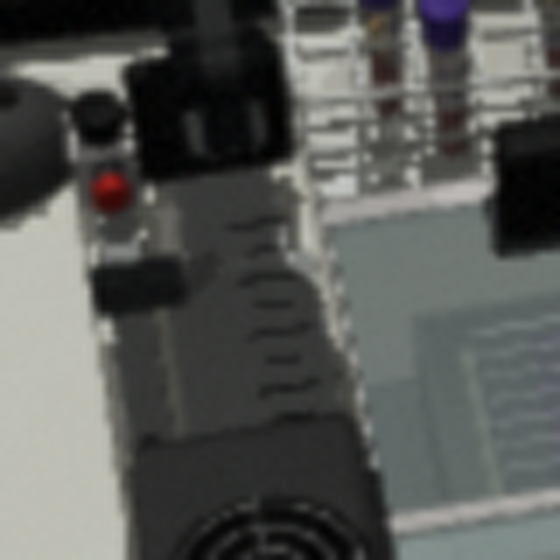

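View pics/c7.png

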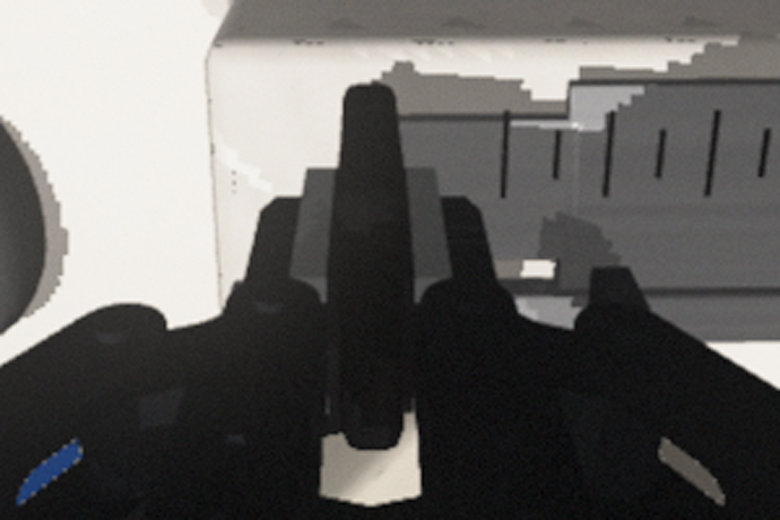

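play_rows --rotation '[[0, 0, 0], [0, 0, 0], [0, 0, 0], [0, 0, 0], [0, 0, 0], [0, 0, 0], [0, 0, 0], [0, 0, 0]]' --translation '[[0, 0, -0.2], [0, 0, -0.4], [0, 0, -0.6], [0, 0, -0.8], [0, 0, -1.0], [0, 0, -1.2], [0, 0, -1.4], [0, 0, -1.6]]' --gripper '[0.5, 0.5, 0.5, 0.5, 0.5, 0.5, 0.5, 0.5]'

```text
clock: 5.17
ee_pos: [646.4, -155.1, 186.7]
ee_rot: [[0.0, -0.999, -0.052], [0.013, -0.052, 0.999], [-1.0, -0.001, 0.013]]
wrist_force: [-3.8, 12.6, 7.2]
grip_width: 8.9
```

play_rows --rotation '[[0, 0, 0], [0, 0, 0], [0, 0, 0], [0, 0, 0], [0, 0, 0], [0, 0, 0], [0, 0, 0], [0, 0, 0]]' --translation '[[0, 0, -0.05], [0, 0, -0.1], [0, 0, -0.15], [0, 0, -0.2], [0, 0, -0.25], [0, 0, -0.3], [0, 0, -0.35], [0, 0, -0.4]]' --gripper '[0.5, 0.5, 0.5, 0.5, 0.5, 0.5, 0.5, 0.5]'

```text
clock: 5.83
ee_pos: [646.6, -159.3, 186.7]
ee_rot: [[0.0, -0.999, -0.051], [0.013, -0.051, 0.999], [-1.0, -0.001, 0.013]]
wrist_force: [-2.6, 11.8, 6.9]
grip_width: 8.8
```

```bash
python3 - <<'E'
from h import *
snap('side','side4')
s=env.read_state(); print(s['clock'],s['ee_pos'],s['ee_rot'].round(3),s['grip_width'],s['wrist_force'],s['torque'])
a=load('side4')['p'][160:240,215:295]
cv2.imwrite('pics/c8.png',cv2.resize(a[:,:,::-1],None,fx=7,fy=7,interpolation=2))
E
```

```text
5.8833 [ 646.66988895 -159.4787188   186.70181592] [[ 0.    -0.999 -0.051]
 [ 0.013 -0.051  0.999]
 [-1.    -0.001  0.013]] 8.442520396292092 [-3.63464146 12.13195798  7.20468667] [1.61290137 0.54371099 0.02577642]
```

View pics/c8.png

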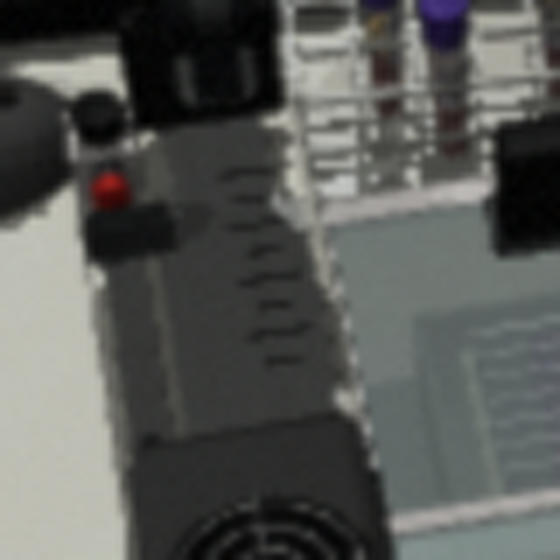

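play_rows --rotation '[[0, 0, 0], [0, 0, 0], [0, 0, 0], [0, 0, 0], [0, 0, 0], [0, 0, 0], [0, 0, 0], [0, 0, 0]]' --translation '[[0, 0, -0.04], [0, 0, -0.08], [0, 0, -0.12], [0, 0, -0.16], [0, 0, -0.2], [0, 0, -0.24], [0, 0, -0.27], [0, 0, -0.3]]' --gripper '[0.5, 0.5, 0.5, 0.5, 0.5, 0.5, 0.5, 0.5]'

```text
clock: 6.55
ee_pos: [646.8, -162.3, 186.7]
ee_rot: [[0.0, -0.999, -0.051], [0.013, -0.051, 0.999], [-1.0, -0.001, 0.013]]
wrist_force: [-3.5, 11.8, 7.6]
grip_width: 8.5
```

```bash
cat > r.py <<'E'
from h import *
f=[];
for i in range(1):
    s=env.read_state(); f.append(s['wrist_force'])
print(s['clock'],s['ee_pos'].round(2),s['ee_rot'][1,0].round(4),s['wrist_force'].round(2),s['torque'].round(2))
E
python3 r.py
```

```text
6.55 [ 646.81 -162.33  186.68] 0.0131 [-3.52 11.82  7.64] [ 1.52  0.54 -0.03]
```

play_rows --rotation '[[0, 0, 0], [0, 0, 0], [0, 0, 0], [0, 0, 0], [0, 0, 0], [0, 0, 0], [0, 0, 0], [0, 0, 0]]' --translation '[[0, 0, -0.03], [0, 0, -0.06], [0, 0, -0.09], [0, 0, -0.12], [0, 0, -0.15], [0, 0, -0.18], [0, 0, -0.2], [0, 0, -0.2]]' --gripper '[0.5, 0.5, 0.5, 0.5, 0.5, 0.5, 0.5, 0.5]'

```text
clock: 7.22
ee_pos: [646.9, -164.4, 186.7]
ee_rot: [[0.0, -0.999, -0.051], [0.013, -0.051, 0.999], [-1.0, -0.001, 0.013]]
wrist_force: [-2.7, 11.4, 7.2]
grip_width: 8.8
```

```bash
python3 r.py
```

```text
7.2167 [ 646.92 -164.45  186.69] 0.013 [-2.74 11.4   7.19] [ 1.54  0.55 -0.02]
```

play_rows --rotation '[[0, 0, 0], [0, 0, 0], [0, 0, 0], [0, 0, 0], [0, 0, 0], [0, 0, 0], [0, 0, 0], [0, 0, 0]]' --translation '[[0, 0, -0.03], [0, 0, -0.06], [0, 0, -0.09], [0, 0, -0.12], [0, 0, -0.15], [0, 0, -0.18], [0, 0, -0.2], [0, 0, -0.2]]' --gripper '[0.5, 0.5, 0.5, 0.5, 0.5, 0.5, 0.5, 0.5]'

```text
clock: 7.88
ee_pos: [647.0, -166.4, 186.7]
ee_rot: [[0.0, -0.999, -0.051], [0.013, -0.051, 0.999], [-1.0, -0.001, 0.013]]
wrist_force: [-3.3, 11.8, 7.4]
grip_width: 9.0
```

```bash
python3 r.py
```

```text
7.8833 [ 647.04 -166.43  186.68] 0.013 [-3.35 11.83  7.4 ] [ 1.57  0.5  -0.03]
```

play_rows --rotation '[[0, 0, 0], [0, 0, 0], [0, 0, 0], [0, 0, 0], [0, 0, 0], [0, 0, 0], [0, 0, 0], [0, 0, 0]]' --translation '[[0, 0, -0.03], [0, 0, -0.06], [0, 0, -0.09], [0, 0, -0.12], [0, 0, -0.15], [0, 0, -0.18], [0, 0, -0.2], [0, 0, -0.2]]' --gripper '[0.5, 0.5, 0.5, 0.5, 0.5, 0.5, 0.5, 0.5]'

```text
clock: 8.55
ee_pos: [647.1, -168.4, 186.7]
ee_rot: [[0.0, -0.999, -0.051], [0.013, -0.051, 0.999], [-1.0, -0.001, 0.013]]
wrist_force: [-3.6, 11.4, 7.6]
grip_width: 8.7
```

```bash
python3 - <<'E'
from h import *
snap('side','side5')
s=env.read_state(); print(s['clock'],s['ee_pos'],s['wrist_force'],s['torque'])
a=load('side5')['p'][160:240,215:295]
cv2.imwrite('pics/c9.png',cv2.resize(a[:,:,::-1],None,fx=7,fy=7,interpolation=2))
E
```

```text
8.6 [ 647.12513879 -168.43226907  186.68286463] [-3.48098939 11.44653206  7.35273175] [ 1.56906898  0.56330059 -0.03071107]
```

View pics/c9.png

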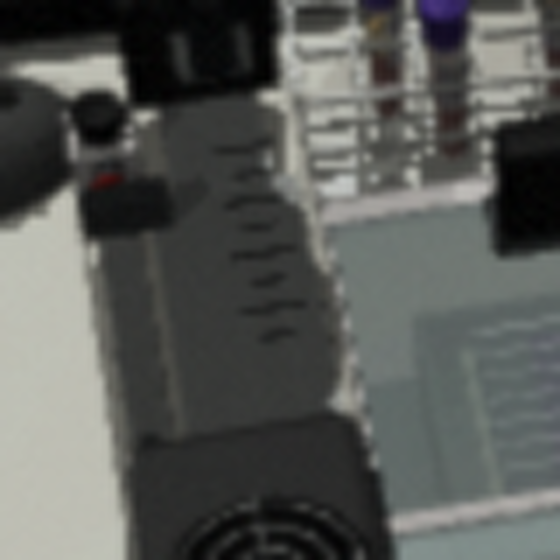

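play_rows --rotation '[[0, 0, 0], [0, 0, 0], [0, 0, 0], [0, 0, 0], [0, 0, 0], [0, 0, 0], [0, 0, 0], [0, 0, 0]]' --translation '[[0, 0, -0.03], [0, 0, -0.06], [0, 0, -0.09], [0, 0, -0.12], [0, 0, -0.15], [0, 0, -0.18], [0, 0, -0.2], [0, 0, -0.2]]' --gripper '[0.5, 0.5, 0.5, 0.5, 0.5, 0.5, 0.5, 0.5]'

```text
clock: 9.27
ee_pos: [647.2, -169.4, 186.7]
ee_rot: [[0.0, -0.999, -0.052], [0.014, -0.052, 0.999], [-1.0, -0.001, 0.014]]
wrist_force: [-3.1, 13.0, 7.3]
grip_width: 8.5
```

```bash
python3 r.py
```

```text
9.2667 [ 647.16 -169.38  186.68] 0.0143 [-3.13 12.96  7.3 ] [ 1.72  0.57 -0.03]
```

play_rows --rotation '[[0, 0, 0], [0, 0, 0], [0, 0, 0], [0, 0, 0], [0, 0, 0], [0, 0, 0], [0, 0, 0], [0, 0, 0]]' --translation '[[0, 0, -0.05], [0, 0, -0.1], [0, 0, -0.15], [0, 0, -0.2], [0, 0, -0.25], [0, 0, -0.3], [0, 0, -0.3], [0, 0, -0.3]]' --gripper '[0.5, 0.5, 0.5, 0.5, 0.5, 0.5, 0.5, 0.5]'

```text
clock: 9.93
ee_pos: [647.2, -170.7, 186.7]
ee_rot: [[-0.0, -0.999, -0.053], [0.017, -0.053, 0.998], [-1.0, -0.0, 0.017]]
wrist_force: [-4.0, 15.2, 8.6]
grip_width: 8.9
```

```bash
python3 r.py
```

```text
9.9333 [ 647.23 -170.68  186.71] 0.0165 [-3.99 15.24  8.59] [ 2.03  0.66 -0.15]
```

play_rows --rotation '[[0, 0, 0], [0, 0, 0], [0, 0, 0], [0, 0, 0], [0, 0, 0], [0, 0, 0], [0, 0, 0], [0, 0, 0]]' --translation '[[0, 0, -0.05], [0, 0, -0.1], [0, 0, -0.15], [0, 0, -0.2], [0, 0, -0.25], [0, 0, -0.3], [0, 0, -0.3], [0, 0, -0.3]]' --gripper '[0.5, 0.5, 0.5, 0.5, 0.5, 0.5, 0.5, 0.5]'

```text
clock: 10.6
ee_pos: [647.3, -171.8, 186.7]
ee_rot: [[-0.001, -0.999, -0.055], [0.019, -0.055, 0.998], [-1.0, 0.0, 0.019]]
wrist_force: [-4.7, 17.1, 9.4]
grip_width: 8.8
```

```bash
python3 r.py
```

```text
10.6 [ 647.3  -171.83  186.69] 0.0189 [-4.72 17.14  9.39] [ 2.27  0.85 -0.13]
```

play_rows --rotation '[[0, 0, 0], [0, 0, 0], [0, 0, 0], [0, 0, 0], [0, 0, 0], [0, 0, 0], [0, 0, 0], [0, 0, 0]]' --translation '[[0, 0, -0.05], [0, 0, -0.1], [0, 0, -0.15], [0, 0, -0.2], [0, 0, -0.25], [0, 0, -0.3], [0, 0, -0.3], [0, 0, -0.3]]' --gripper '[0.5, 0.5, 0.5, 0.5, 0.5, 0.5, 0.5, 0.5]'

```text
clock: 11.27
ee_pos: [647.3, -173.0, 186.7]
ee_rot: [[-0.002, -0.998, -0.056], [0.021, -0.056, 0.998], [-1.0, 0.001, 0.021]]
wrist_force: [-5.2, 19.4, 8.5]
grip_width: 8.8
```

```bash
python3 r.py
```

```text
11.2667 [ 647.35 -173.    186.69] 0.0213 [-5.21 19.36  8.5 ] [ 2.58  0.92 -0.15]
```

play_rows --rotation '[[0, 0, 0], [0, 0, 0], [0, 0, 0], [0, 0, 0], [0, 0, 0], [0, 0, 0], [0, 0, 0], [0, 0, 0]]' --translation '[[0, 0, 0.15], [0, 0, 0.3], [0, 0, 0.45], [0, 0, 0.6], [0, 0, 0.75], [0, 0, 0.9], [0, 0, 0.9], [0, 0, 0.9]]' --gripper '[0.5, 0.5, 0.5, 0.5, 0.5, 0.5, 0.5, 0.5]'

```text
clock: 11.93
ee_pos: [647.4, -173.1, 186.7]
ee_rot: [[0.001, -0.999, -0.05], [0.009, -0.049, 0.999], [-1.0, -0.002, 0.009]]
wrist_force: [-1.7, 8.9, 6.9]
grip_width: 9.0
```

```bash
python3 r.py
```

```text
11.9333 [ 647.37 -173.06  186.69] 0.0094 [-1.66  8.89  6.91] [1.06 0.33 0.14]
```

play_rows --rotation '[[0, 0, 0], [0, 0, 0], [0, 0, 0], [0, 0, 0], [0, 0, 0], [0, 0, 0], [0, 0, 0], [0, 0, 0]]' --translation '[[0, 0, 0.1], [0, 0, 0.2], [0, 0, 0.3], [0, 0, 0.4], [0, 0, 0.5], [0, 0, 0.6], [0, 0, 0.6], [0, 0, 0.6]]' --gripper '[0.5, 0.5, 0.5, 0.5, 0.5, 0.5, 0.5, 0.5]'

```text
clock: 12.6
ee_pos: [647.4, -173.1, 186.7]
ee_rot: [[0.003, -0.999, -0.045], [0.002, -0.045, 0.999], [-1.0, -0.004, 0.002]]
wrist_force: [0.3, 1.1, 5.6]
grip_width: 9.2
```

```bash
python3 r.py
```

```text
12.6 [ 647.42 -173.1   186.73] 0.0017 [0.31 1.1  5.62] [ 0.13 -0.05  0.27]
```

play_rows --rotation '[[0, 0, 0], [0, 0, 0], [0, 0, 0], [0, 0, 0], [0, 0, 0], [0, 0, 0], [0, 0, 0], [0, 0, 0]]' --translation '[[0, 0, 0], [0, 0, 0], [0, 0, 0], [0, 0, 0], [0, 0, 0], [0, 0, 0], [0, 0, 0], [0, 0, 0]]' --gripper '[1, 1.5, 2, 2.5, 3, 3.5, 4, 4]'

```text
clock: 13.27
ee_pos: [645.9, -175.1, 185.1]
ee_rot: [[-0.0, -0.999, -0.043], [0.0, -0.043, 0.999], [-1.0, 0.0, 0.0]]
wrist_force: [0.8, -0.3, 0.6]
grip_width: 40.1
```

```bash
python3 r.py
```

```text
13.2667 [ 645.92 -175.12  185.1 ] 0.0001 [ 0.79 -0.25  0.55] [-0.   -0.01 -0.01]
```

play_rows --rotation '[[0, 0, 0], [0, 0, 0], [0, 0, 0], [0, 0, 0], [0, 0, 0], [0, 0, 0], [0, 0, 0], [0, 0, 0]]' --translation '[[-1, 0, 0], [-2.5, 0, 0], [-4, 0, 0], [-5.5, 0, 0], [-7, 0, 0], [-8.5, 0, 0], [-10, 0, 0], [-10, 0, 0]]' --gripper '[4, 4, 4, 4, 4, 4, 4, 4]'

```text
clock: 13.93
ee_pos: [647.8, -175.3, 290.2]
ee_rot: [[0.008, -0.999, -0.043], [-0.002, -0.043, 0.999], [-1.0, -0.008, -0.002]]
wrist_force: [0.6, -0.6, 0.5]
grip_width: 39.8
```

```bash
python3 - <<'E'
from h import *
snap('wrist','wrist6')
s=env.read_state(); print(s['clock'],s['ee_pos'],s['ee_rot'].round(3),s['wrist_force'])
th=np.radians(2.5);R=np.array([[np.cos(th),-np.sin(th)],[np.sin(th),np.cos(th)]]);o=np.array([570.7,-35])
z=load('wrist6');P=pts(z);B=P.copy();B[...,:2]=(P[...,:2]-o)@R
dark=z['p'].max(-1)<70
def box(n,b,d=True):
    m=np.ones((480,640),bool)
    for i in range(3): m&=(B[...,i]>b[2*i])&(B[...,i]<b[2*i+1])
    if d:m&=dark
    q=B[m];print(n,len(q),np.percentile(q,[1,50,99],axis=0).round(1).tolist() if len(q) else '')
box('plate',(45,110,-170,-120,210,222))
box('ear',(86,110,-110,-60,180,192))
box('knobR',(-60,0,-150,-90,142,156))
box('knobL',(-60,0,80,150,142,156))
E
```

```text
13.9833 [ 647.22838754 -175.13509496  288.15656418] [[ 0.005 -0.999 -0.043]
 [-0.001 -0.043  0.999]
 [-1.    -0.005 -0.001]] [ 0.32395236  0.59099651 -0.23872111]
plate 886 [[50.8, -145.1, 211.6], [71.4, -140.4, 215.6], [94.4, -136.2, 217.2]]
ear 226 [[88.9, -109.6, 180.3], [95.3, -94.2, 186.4], [108.5, -88.9, 191.4]]
knobR 1208 [[-48.0, -127.8, 143.9], [-30.0, -119.7, 147.6], [-9.8, -111.2, 149.5]]
knobL 0
```

View pics/wrist6.png

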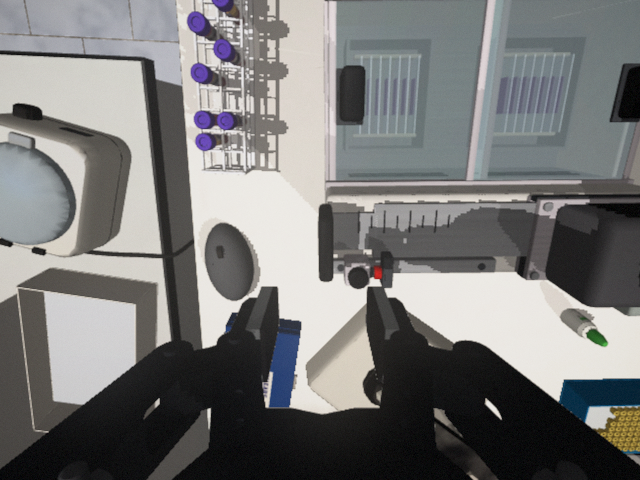

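```bash
python3 - <<'E'
from h import *
th=np.radians(2.5);R=np.array([[np.cos(th),-np.sin(th)],[np.sin(th),np.cos(th)]]);o=np.array([570.7,-35])
for f in ['wrist6','side0','scene1']:
    z=load(f);P=pts(z);B=P.copy();B[...,:2]=(P[...,:2]-o)@R
    m=(B[...,0]>-120)&(B[...,0]<40)&(B[...,1]>-260)&(B[...,1]<-145)&(B[...,2]>20)&(B[...,2]<170)
    q=B[m];print(f,len(q),np.percentile(q,[0,1,50,99,100],axis=0).round(0).tolist())
z=load('wrist6');c=z['p'][190:300,300:420];cv2.imwrite('pics/c10.png',cv2.resize(c[:,:,::-1],None,fx=6,fy=6,interpolation=2))
E
```

```text
wrist6 5376 [[-120.0, -260.0, 20.0], [-113.0, -259.0, 26.0], [-53.0, -241.0, 56.0], [39.0, -219.0, 85.0], [40.0, -218.0, 86.0]]
side0 244 [[-14.0, -260.0, 24.0], [-12.0, -260.0, 26.0], [6.0, -252.0, 63.0], [39.0, -224.0, 87.0], [40.0, -223.0, 89.0]]
scene1 948 [[-120.0, -260.0, 21.0], [-119.0, -260.0, 24.0], [-49.0, -235.0, 56.0], [40.0, -220.0, 86.0], [40.0, -145.0, 102.0]]
```

View pics/c10.png

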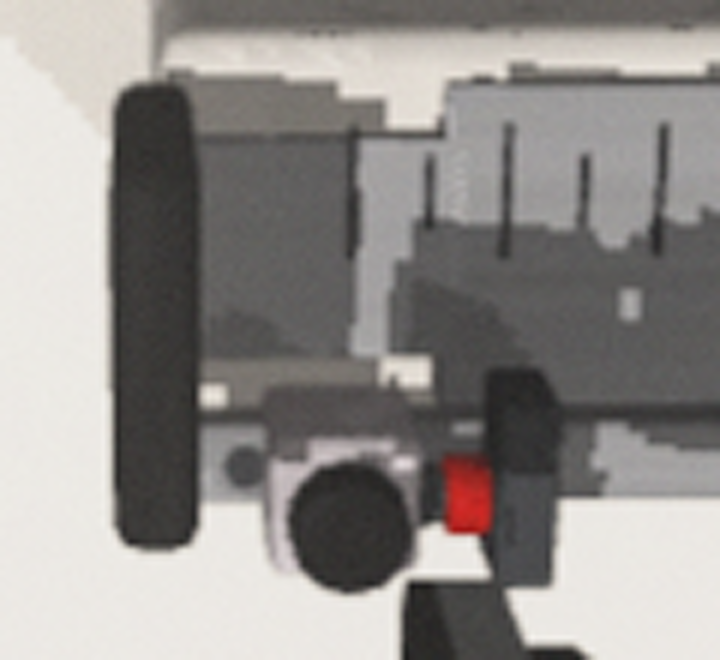

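play_rows --rotation '[[0, 0, 0], [0, 0, 0], [0, 0, 0], [0, 0, 0], [0, 0, 0], [0, 0, 0], [0, 0, 0], [0, 0, 0]]' --translation '[[0, 2, -1], [0, 5, -1.7], [0, 8, -1.7], [0, 9.8, -1.7], [1.5, 9.8, -1.7], [3.5, 9.8, -1.7], [6, 9.8, -1.7], [8, 9.8, -1.7]]' --gripper '[2, 0, 0, 0, 0, 0, 0, 0]'

```text
clock: 14.65
ee_pos: [547.6, -196.0, 203.1]
ee_rot: [[-0.002, -0.999, -0.043], [0.001, -0.043, 0.999], [-1.0, 0.002, 0.001]]
wrist_force: [-0.1, -0.6, -0.3]
grip_width: -0.1
```

play_rows --rotation '[[0, 0, 0], [0, 0, 0], [0, 0, 0], [0, 0, 0], [0, 0, 0], [0, 0, 0], [0, 0, 0], [0, 0, 0]]' --translation '[[1.5, 0, 0], [3, 0, 0], [4.5, 0, 0], [6, 0, 0], [7, 0, 0], [7.7, 0, 0], [8, 0, 0], [8, 0, 0]]' --gripper '[0, 0, 0, 0, 0, 0, 0, 0]'

```text
clock: 15.32
ee_pos: [548.4, -196.1, 124.6]
ee_rot: [[-0.001, -0.999, -0.043], [0.0, -0.043, 0.999], [-1.0, 0.001, 0.0]]
wrist_force: [-0.8, 0.4, 0.1]
grip_width: -0.0
```

```bash
python3 - <<'E'
from h import *
snap('wrist','wrist7');snap('scene','scene7')
s=env.read_state(); print(s['clock'],s['ee_pos'],s['ee_rot'].round(3),s['wrist_force'],s['grip_width'])
c=load('scene7')['p'][140:320,200:460];cv2.imwrite('pics/c11.png',cv2.resize(c[:,:,::-1],None,fx=3,fy=3,interpolation=2))
E
```

```text
15.4167 [ 549.42095751 -196.36968405  125.98245051] [[ 0.001 -0.999 -0.043]
 [-0.    -0.043  0.999]
 [-1.    -0.001 -0.   ]] [-0.41778499  0.2881277   1.94858894] 0.19534440802448721
```

View pics/wrist7.png

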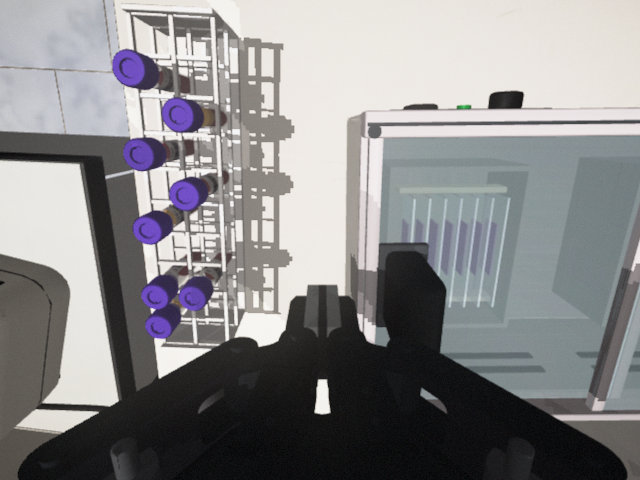

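View pics/c11.png

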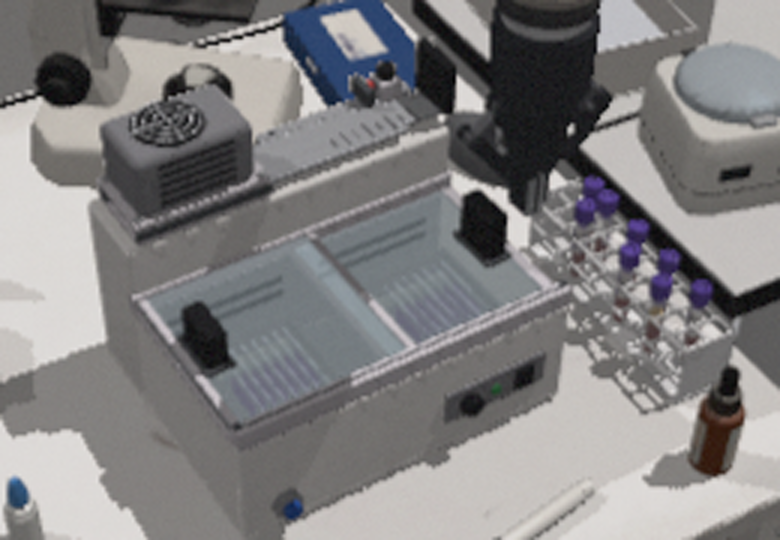

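play_rows --rotation '[[0, 0, 0], [0, 0, 0], [0, 0, 0], [0, 0, 0], [0, 0, 0], [0, 0, 0], [0, 0, 0], [0, 0, 0]]' --translation '[[0, 0, 0.5], [0, 0, 1], [0, 0, 1.5], [0, 0, 2], [0, 0, 2.5], [0, 0, 3], [0, 0, 3.5], [0, 0, 4]]' --gripper '[0, 0, 0, 0, 0, 0, 0, 0]'

```text
clock: 16.08
ee_pos: [547.4, -157.1, 125.9]
ee_rot: [[0.001, -0.999, -0.042], [-0.002, -0.042, 0.999], [-1.0, -0.001, -0.002]]
wrist_force: [0.0, -3.9, 2.2]
grip_width: -0.2
```

play_rows --rotation '[[0, 0, 0], [0, 0, 0], [0, 0, 0], [0, 0, 0], [0, 0, 0], [0, 0, 0], [0, 0, 0], [0, 0, 0]]' --translation '[[0, 0, 0.5], [0, 0, 1], [0, 0, 1.5], [0, 0, 2], [0, 0, 2.5], [0, 0, 3], [0, 0, 3.5], [0, 0, 4]]' --gripper '[0, 0, 0, 0, 0, 0, 0, 0]'

```text
clock: 16.75
ee_pos: [545.3, -115.8, 125.3]
ee_rot: [[-0.0, -0.999, -0.043], [-0.0, -0.043, 0.999], [-1.0, 0.0, -0.0]]
wrist_force: [1.0, -4.4, 3.8]
grip_width: 0.0
```

```bash
python3 - <<'E'
from h import *
snap('wrist','wrist8');snap('side','side8')
s=env.read_state(); print(s['clock'],s['ee_pos'],s['ee_rot'].round(3),s['wrist_force'],s['grip_width'])
c=load('side8')['p'][140:340,200:400];cv2.imwrite('pics/c12.png',cv2.resize(c[:,:,::-1],None,fx=3,fy=3,interpolation=2))
E
```

```text
16.85 [ 545.27193342 -114.02656373  125.06975346] [[-0.001 -0.999 -0.045]
 [ 0.002 -0.045  0.999]
 [-1.     0.     0.002]] [ 0.97201686 -1.32178564  1.37805057] -0.18761752092615047
```

View pics/wrist8.png

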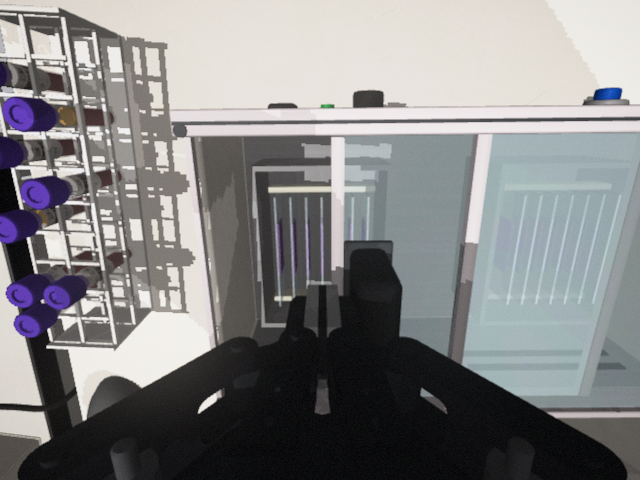

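View pics/c12.png

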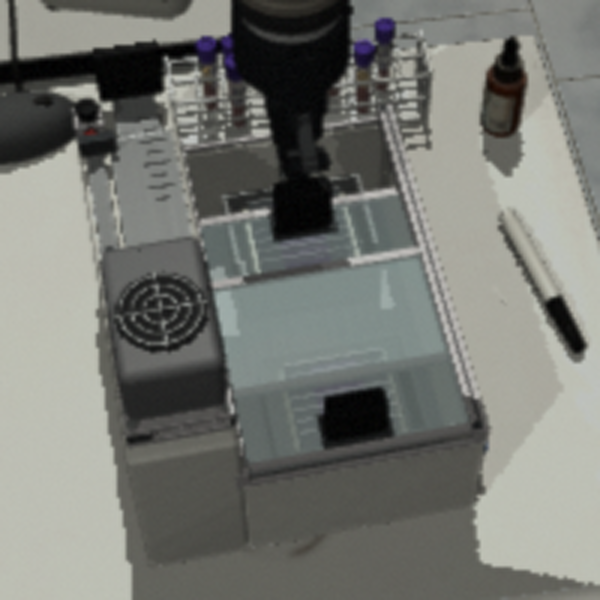

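play_rows --rotation '[[0, 0, 0], [0, 0, 0], [0, 0, 0], [0, 0, 0], [0, 0, 0], [0, 0, 0], [0, 0, 0], [0, 0, 0]]' --translation '[[0, 0, 0.4], [0, 0, 0.8], [0, 0, 1.2], [0, 0, 1.6], [0, 0, 2], [0, 0, 2.4], [0, 0, 2.8], [0, 0, 3.2]]' --gripper '[0, 0, 0, 0, 0, 0, 0, 0]'

```text
clock: 17.52
ee_pos: [543.7, -84.4, 125.1]
ee_rot: [[-0.001, -0.999, -0.044], [-0.001, -0.044, 0.999], [-1.0, 0.001, -0.001]]
wrist_force: [0.6, -12.2, 0.8]
grip_width: -0.1
```

play_rows --rotation '[[0, 0, 0], [0, 0, 0], [0, 0, 0], [0, 0, 0], [0, 0, 0], [0, 0, 0], [0, 0, 0], [0, 0, 0]]' --translation '[[0, 0, 0.15], [0, 0, 0.3], [0, 0, 0.45], [0, 0, 0.6], [0, 0, 0.75], [0, 0, 0.9], [0, 0, 1], [0, 0, 1]]' --gripper '[0, 0, 0, 0, 0, 0, 0, 0]'

```text
clock: 18.18
ee_pos: [543.5, -84.6, 125.2]
ee_rot: [[0.001, -0.999, -0.036], [-0.013, -0.036, 0.999], [-1.0, -0.0, -0.013]]
wrist_force: [1.9, -17.5, -1.5]
grip_width: 0.3
```

play_rows --rotation '[[0, 0, 0], [0, 0, 0], [0, 0, 0], [0, 0, 0], [0, 0, 0], [0, 0, 0], [0, 0, 0], [0, 0, 0]]' --translation '[[0, 0, 0.15], [0, 0, 0.3], [0, 0, 0.45], [0, 0, 0.6], [0, 0, 0.75], [0, 0, 0.9], [0, 0, 1], [0, 0, 1]]' --gripper '[0, 0, 0, 0, 0, 0, 0, 0]'

```text
clock: 18.85
ee_pos: [543.4, -84.5, 125.4]
ee_rot: [[0.002, -1.0, -0.03], [-0.025, -0.03, 0.999], [-1.0, -0.001, -0.025]]
wrist_force: [1.8, -29.6, -1.8]
grip_width: -0.1
```

```bash
python3 - <<'E'
from h import *
snap('wrist','wrist9')
s=env.read_state(); print(s['clock'],s['ee_pos'],s['ee_rot'].round(3),s['wrist_force'],s['grip_width'])
E
```

```text
18.9 [543.46287214 -84.49231751 125.45104837] [[ 0.002 -1.    -0.029]
 [-0.025 -0.029  0.999]
 [-1.    -0.001 -0.025]] [  3.09979969 -29.71497991  -1.92820812] 0.16974504093244483
```

View pics/wrist9.png

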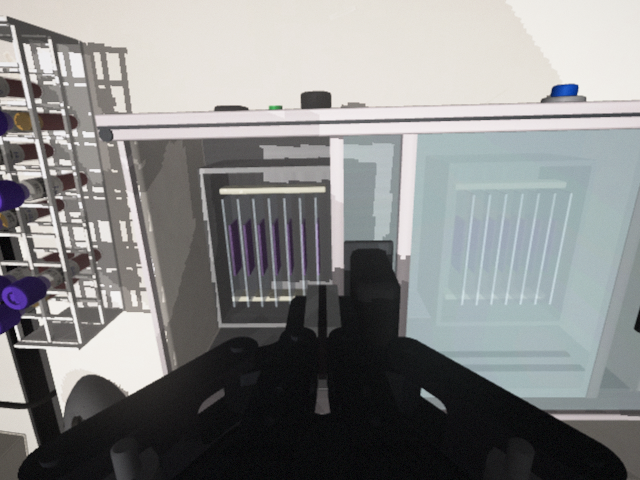

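play_rows --rotation '[[0, 0, 0], [0, 0, 0], [0, 0, 0], [0, 0, 0], [0, 0, 0], [0, 0, 0], [0, 0, 0], [0, 0, 0]]' --translation '[[0, 0, -0.6], [0, 0, -1.2], [0, 0, -1.8], [0, 0, -2.4], [0, 0, -3], [0, 0, -3.6], [0, 0, -4], [0, 0, -4]]' --gripper '[0, 0, 0, 0, 0, 0, 0, 0]'

```text
clock: 19.57
ee_pos: [544.8, -104.7, 125.1]
ee_rot: [[-0.0, -0.999, -0.043], [0.0, -0.043, 0.999], [-1.0, 0.0, 0.0]]
wrist_force: [0.2, -0.5, 1.5]
grip_width: 0.1
```

play_rows --rotation '[[0, 0, 0], [0, 0, 0], [0, 0, 0], [0, 0, 0], [0, 0, 0], [0, 0, 0], [0, 0, 0], [0, 0, 0]]' --translation '[[-2, 0, 0], [-4, 0, 0], [-6, 0, 0], [-8, 0, 0], [-10, 0, 0], [-12, 0, 0], [-14, 0, 0], [-16, 0, 0]]' --gripper '[0, 0, 0, 0, 0, 0, 0, 0]'

```text
clock: 20.23
ee_pos: [544.8, -103.2, 286.3]
ee_rot: [[-0.0, -0.999, -0.045], [0.001, -0.045, 0.999], [-1.0, 0.0, 0.001]]
wrist_force: [1.0, -0.6, -0.9]
grip_width: -0.2
```

play_rows --rotation '[[0, 0, 0], [0, 0, 0], [0, 0, 0], [0, 0, 0], [0, 0, 0], [0, 0, 0], [0, 0, 0], [0, 0, 0]]' --translation '[[0, -0.5, 0], [0, -1, 0], [0, -1.5, 0], [0, -2, 0], [0, -2, 0], [0, -2, 0], [0, -2, 0], [0, -2, 0]]' --gripper '[0, 0, 0, 0, 0, 0, 0, 0]'

```text
clock: 20.9
ee_pos: [564.6, -103.5, 284.9]
ee_rot: [[-0.001, -0.999, -0.043], [0.0, -0.043, 0.999], [-1.0, 0.001, 0.0]]
wrist_force: [-0.2, -0.0, 0.0]
grip_width: 0.2
```

```bash
python3 - <<'E'
from h import *
for n in ['wrist','side','scene']: snap(n,n+'10')
s=env.read_state(); print(s['clock'],s['ee_pos'],s['joint_vel'].round(2),s['wrist_force'])
th=np.radians(2.5);R=np.array([[np.cos(th),-np.sin(th)],[np.sin(th),np.cos(th)]]);o=np.array([570.7,-35])
for f in ['wrist10','side10','scene10']:
    z=load(f);P=pts(z);B=P.copy();B[...,:2]=(P[...,:2]-o)@R
    dark=z['p'].max(-1)<70
    def box(n,b):
        m=dark.copy()
        for i in range(3): m&=(B[...,i]>b[2*i])&(B[...,i]<b[2*i+1])
        q=B[m];print(f,n,len(q),np.percentile(q,[1,50,99],axis=0).round(1).tolist() if len(q) else '')
    box('plate',(45,110,-170,-120,210,222))
    box('ear',(86,110,-100,-60,184,192))
    box('knobR',(-60,0,-60,20,142,156))
    box('knobL',(-60,0,80,150,142,156))
c=load('side10')['p'][140:340,200:400];cv2.imwrite('pics/c13.png',cv2.resize(c[:,:,::-1],None,fx=3,fy=3,interpolation=2))
E
```

```text
21.05 [ 564.70137289 -103.56002581  285.35695682] [-0.05 -0.16 -0.04 -0.05 -0.01 -0.03 -0.08] [ 0.41408505  0.39851382 -0.14310026]
wrist10 plate 223 [[50.4, -144.2, 210.3], [54.4, -139.7, 215.1], [62.4, -135.4, 217.0]]
wrist10 ear 0 
wrist10 knobR 984 [[-50.2, -33.7, 143.3], [-32.0, -25.6, 147.6], [-11.4, -16.9, 149.5]]
wrist10 knobL 1069 [[-51.2, 108.8, 142.4], [-32.9, 115.3, 147.5], [-13.2, 124.8, 149.4]]
side10 plate 117 [[53.4, -146.5, 210.1], [75.8, -139.3, 214.9], [96.3, -134.9, 218.6]]
side10 ear 36 [[91.1, -98.4, 184.5], [100.7, -93.4, 186.5], [109.4, -88.7, 189.9]]
side10 knobR 157 [[-47.6, -35.3, 142.3], [-28.7, -23.5, 147.0], [-9.4, -15.9, 150.6]]
side10 knobL 185 [[-49.3, 108.9, 142.2], [-29.8, 118.6, 147.5], [-10.7, 126.4, 150.7]]
scene10 plate 35 [[48.2, -146.9, 210.1], [59.0, -140.5, 214.0], [74.9, -136.0, 217.7]]
scene10 ear 6 [[88.3, -93.1, 184.7], [95.3, -89.0, 185.8], [103.4, -88.3, 187.0]]
scene10 knobR 103 [[-52.2, -34.3, 142.6], [-34.6, -24.6, 146.9], [-15.0, -17.4, 150.5]]
scene10 knobL 108 [[-52.6, 109.3, 142.6], [-37.1, 117.8, 146.7], [-16.9, 125.5, 149.6]]
```

View pics/wrist10.png

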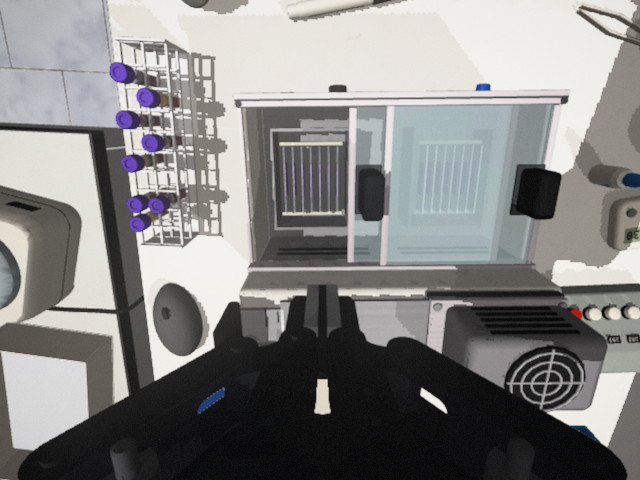

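View pics/scene10.png

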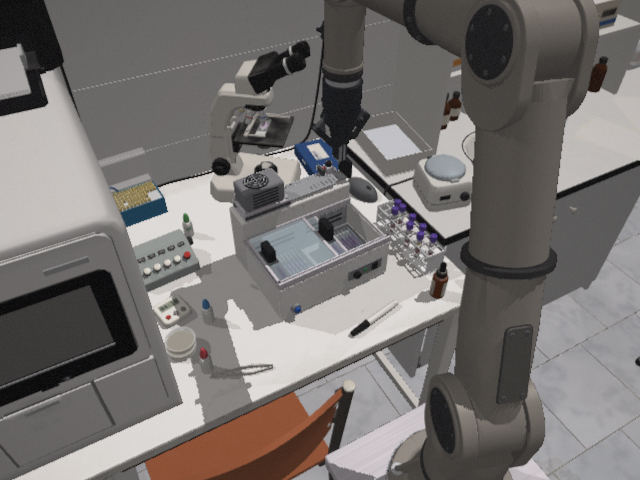

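```bash
python3 -c "
from bench import env
print(env.close_job())"
```

```text
the job is handed in; nothing more can be done
None
```

The bath is ready and I handed the job in at about 21 s on the clock; the system reports no verdict.

- **Damper:** With both covers shut, I pulled it out until the force rose above its 11.6 N friction, about 64 mm from where it started. I went on to 19.4 N, which puts the red buffer about 4 mm in. I then took the load off the arm before opening the fingers. Pictures after the cover was moved show the damper had not moved, with the grip plate still about 68.5 mm out.
- **Right-hand cover:** I pushed its knob left with closed fingers until it met the end stop, where the force climbed to about 30 N with no further movement. The knob ended about 94 mm from where it began.
- **Left-hand cover and bottles:** The left-hand knob measured the same as before. The bottles look unmoved in the last scene picture, but I did not measure them.
- **Arm:** It was well clear of everything at the end, with about 0 N at the wrist.

The checks disagreed slightly on the buffer. The force gives about 3.9 mm, while the distance travelled and the pictures give 4 to 5 mm. All of these are inside the 1 to 7.5 mm limit.

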